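# Post a reject can into the locked reject box

### The arm

A 7-joint arm with a two-finger parallel gripper is mounted at the origin on a cart in front of the work surface, level with it; the furniture and walls round the work are solid. World frame = base frame: x ahead of the robot, y to its left, z up, the work surface at z = 0. Lengths are in m, angles in rad, forces in N, time in s.
With the tool pointing down it reaches from about 0.4 to 0.875 m from the base axis. Payload 19.3 kg.
Tool frame: the origin (TCP) lies at the very end of the fingers, on their centre line; the grasp point (between the pads) lies 19 mm behind it; z points along the fingers, y is the direction in which the jaws open and shut (so a half turn about z gives the same grasp; the last joint's range is limited). The gripper opens to 85 mm and grips with 20 to 120 N. Pads are 22 mm wide; open, the fingers measure 114 mm over their backs; the gripper's body (76 mm by 85 mm) begins 54 mm behind the grasp point. The pads swing forward as they close: fully open they stand 13 mm farther back than shut.
Start: joints at [1.165, 0.521, -0.036, 1.599, 0.021, 1.021, -0.113], TCP at [0.206, -0.59, 0.231] pointing down, gripper open.
Joint ranges: [-2.91, 2.91], [-0.3, 2.13], [-1.5, 1.42], [0.17, 2.43], [-1.26, 4.41], [0.16, 1.93], [-2.52, 2.52]. Speed limits (rad/s): [1.89, 1.89, 2.39, 2.39, 3.01, 3.01, 3.01].

### API

Orientations are given as [roll, pitch, yaw] about the fixed x, y, z axes, in that order (R = Rz(yaw) Ry(pitch) Rx(roll)).
In Python, from workcell import bot, grab_frame, calibration, workorder gives the robot as it stands.
- The arm moves only by the tool move_arm, never from a script. Its arguments are lists of equal length, an entry for each row: "jaw": the closure in counts, from 0 (fully open) to 255 (shut); "dp": the shift along the tool's x, y, z in units of 800 mm (1.0 is 800 mm), a list of three; "rotation": the turn, a rotation vector about the tool's x, y, z in units of pi rad (1.0 is pi rad), a list of three. In form: {"jaw": [jaw, ...], "dp": [[dx, dy, dz], ...], "rotation": [[rx, ry, rz], ...]}. A call has 1 to 10 rows; each row shifts and turns the commanded pose from where the row before left it, along the tool's axes as they then stand; what a row does not reach is not made up. A row lasts 1/8 s, in which the tool goes at most 62.5 mm and 10.7 degrees, less where a joint would pass 70% of its speed; a pose out of reach is approached as far as the arm can. A call with a number of a shift or a turn outside -1 to 1 is refused whole. A call with a gripper value outside its range is refused whole. The fingers move at their own pace and stop on an object; "squeeze" is the grip in N (left out, the last holds). Time passes only in rows, so rows that do not move let the fingers close. It gives the time, the measured TCP pose, the force and the opening at its end, in the units of the state.
- bot.observe(): the state, without advancing time (a new reading comes with each control period).
- grab_frame(name): name is "side" or "top"; returns the picture (400x640x3 uint8, blue, green, red); there is no depth.
- calibration(name): a dict with "camera_matrix" (3x3 intrinsics, pixels), "T" (4x4, takes a point from camera to world coordinates). Camera axes: x right, y down, z forward; pixel columns grow to the right and rows downward; lengths in m; the calibration is good to about 2 mm. A picture is of the moment at which its call begins. calibration takes no time and is no camera call.
- workorder.job_done(): hands the job in, once; it reports no verdict.
The state is a dict: "clock": time; "qpos": joint angles; "qd": joint speeds; "joint_efforts": joint torques, N m; "position": TCP position; "tool_rot": TCP orientation; "force": force on the tool from outside, world axes, zero at the start; "moment": the same for the moment, N m; "grip_width": finger opening in m.
Only numpy, scipy, OpenCV 4.12 (cv2) and the standard library are available. Lean on these libraries where they do the work, as an engineer would, in place of code of your own. Each camera call takes 0.05 s, during which the arm holds its last target. There are 200 camera calls.

### The job

Unlock the steel reject box: push the yellow wing knob on top of it down against its spring and while it is held fully down turn it anticlockwise to its stop, without forcing it; then let it spring up again. Then take the can with the red tape and post it through the red sprung flap in the sloping front, holding the flap open with the can until you let it go, so that it drops to the bottom inside and the flap swings shut behind it. Leave the knob unlocked, and leave the two unmarked cans beside it standing where they are.

Things in the scene. Friction and masses are not known exactly. Their poses are not given: they have to be found in the camera images.
- reject_box: Steel reject box, fixed on the table, 200 mm deep (x), 178 wide (y), 255 high. Origin: centre of its underside; front looks to its own -x. Front wall upright to z 180, then sloping back at 37 degrees from horizontal, from x -100, z 180 to x -1, z 255 mm; then a flat deck. Hollow down to the floor at z 20. Above the slot, square to the slope, a fixed visor plate stands out 48 mm from the panel, 56 mm up-slope of the slot's middle, so a can cannot go straight down.
- slot_mid (a point): Middle of the slot in the sloping panel, on its outer face: [-50, 0, 218] mm in the box's frame. Slot 84 mm up the slope, 136 mm across (y). Way in, square to the slope: direction [0.602, 0, -0.799] in the box's frame. A chute plate goes 75 mm inward from the slot's lower edge, so a can (66 mm) fits only leaning about that way. It slides in by itself once some 60 mm of it is past the slot.
- reject_flap (a joint): Red flap closing the slot, 132 mm wide, 81 mm long, hinged along the slot's upper edge. 0 = shut, flush in the slot; it swings inward only, up to 1.55 rad. A spring shuts it (0.4 N at its lower edge when shut, 2 N wide open). While the lock is locked, a tongue behind blocks it but for some 5 mm of play.
- lock_knob (a joint): Turn of the yellow wing knob about its vertical axis: 0 = locked; 1.3 rad (75 degrees) anticlockwise seen from above = unlocked, at the stop. It turns only while pushed down 6 mm or more, and then easily; do not force it while it is up; let go at either end it springs up into a notch and stays.
- lock_press (a joint): How far the knob is pushed down: 0 = up, 0.008 m = fully down, at a hard stop. The spring takes 2 to 3 N to start and about 8 N fully down.
- knob_grip (a point): Point on the knob's axis, [45, 0, 300] mm in the box's frame when up, 12 mm below the wing's top; turns and sinks with the knob. The wing is 54 mm long (along this point's x, which is the box's x when locked), 15 thick, 29 high, and stands on a flange, 53 mm across, moving with it, 16 mm below this point. Under it a fixed housing, 60 mm across, 14 high, on the deck.
- reject_can: Filled white aluminium can with a red tape band round its lower half and a red sticker on its lid: 66 mm diameter, 122 mm high, about 0.37 kg. Origin: centre of its bottom, z up along the can. It stands upright on the table in a row of three near the table's front edge, with two unmarked cans 145 mm apart.
- reject_can_mid (a point): The middle of that can, 61 mm above its bottom.
- good_can_a: Good can, the same but plain white, no red. Origin: centre of its bottom.
- good_can_b: Another plain white good can. Origin: centre of its bottom. Around the row, fixed: behind it the can seamer, 1.1 m tall (world x from 0.57, y from -0.19 to 0.09 m; its lever reaches forward to x 0.51 at y 0.08, z 0.23), and more plain cans from x 0.52 m at the left: swing past with the arm drawn back.

How it is judged:
On the way, in this order (a step that is already met when the one before it is completed fails the run):
1. the knob is turned to its unlocked stop and has sprung up again (value of joint lock_knob above 1.15 rad and value of joint lock_press below 0.003 m), for 0.2 s.
2. the marked can is in the slot, mid-can within 70 mm of the slot's middle, and holds the flap open (value of joint reject_flap above 0.4 rad and distance between reject_can_mid and slot_mid below 0.07 m).
At the end, for the whole second after the job is handed in: The marked can lies at rest inside the reject box (its middle below 130 mm in the box), the flap is shut (within 0.1 rad), the knob is at its unlocked stop (more than 1.15 rad) and up (within 3 mm), and the two good cans stand upright within 30 mm of where they were (all of step 1 and x of reject_can_mid in the frame of reject_box between -0.095 and 0.095 m and y of reject_can_mid in the frame of reject_box between -0.085 and 0.085 m and z of reject_can_mid in the frame of reject_box between 0.02 and 0.13 m and linear speed of reject_can below 0.05 m/s and value of joint reject_flap below 0.1 rad and distance of each of good_can_a, good_can_b from where it was at the start of the episode below 0.03 m and angle between each of good_can_a, good_can_b's own z axis and vertical below 0.15 rad); the robot touches nothing.
It fails at once if the lock is forced: the knob is wrenched round (0.4 to 1 rad) while not pushed down (less than 4 mm) (value of joint lock_knob between 0.4 and 1 rad and value of joint lock_press below 0.004 m).
It fails at once if a good can is knocked over (tipped more than 0.5 rad) or shoved more than 50 mm (angle between any of good_can_a, good_can_b's own z axis and vertical above 0.5 rad or distance of any of good_can_a, good_can_b from where it was at the start of the episode above 0.05 m).
It also fails if it takes over 61 s, if anything falls off the work surface, if the arm or the gripper's body presses on something with over 40 N, if the wrist force passes 120 N, or if a joint passes its speed limit or range.

## Working session

There is one attempt and no reset: what is moved stays moved. The work goes in short steps, Python scripts to look and compute and a tool call to move; the robot and the scene stay as the last step left them, time stands still between calls to the robot, and variables do not carry over. Pictures are saved under pics/ and viewed, about 8 in all and at most 12, crops included, and the job is handed in when it is done.

Besides the shell and the picture viewer there is one more tool, called after ">>>" by a JSON object that holds its "api" and its "payload". move_arm: Moves the arm, as the interface text tells. Shifts and turns lie within -1 to 1; 1 stands for 800 mm of shift or pi rad of turn. Its arguments: {"type":"object","properties":{"jaw":{"type":"array","items":{"type":"number"}},"dp":{"type":"array","items":{"type":"array","items":{"type":"number","minimum":-1,"maximum":1}}},"rotation":{"type":"array","items":{"type":"array","items":{"type":"number","minimum":-1,"maximum":1}}},"squeeze":{"type":"number"}},"required":["jaw","dp","rotation"]}

```bash
mkdir -p pics; python3 - <<'E'
from workcell import bot, grab_frame, calibration
import cv2, numpy as np
print(bot.observe())
for n in("side","top"):
    cv2.imwrite(f"pics/{n}0.png",grab_frame(n)); c=calibration(n); print(n,np.round(c["camera_matrix"],1).tolist(),np.round(c["T"],3).tolist())
E
```

```text
{'clock': 0.0, 'qpos': array([ 1.16479973,  0.522017  , -0.03633477,  1.59998038,  0.0211694 ,
        1.02111632, -0.11281933]), 'qd': array([ 0.0005406 ,  0.00105635, -0.00042392,  0.00103622, -0.00039201,
       -0.00047241, -0.00076738]), 'joint_efforts': array([ 3.25601948e-03, -9.27078795e+01,  1.98181026e+00, -3.69911170e+01,
        1.78482762e-02,  8.39965534e-03,  2.77521724e-05]), 'position': array([ 0.20581884, -0.58978658,  0.23073368]), 'tool_rot': array([-3.14045633e+00,  5.16991026e-05,  3.35757216e-01]), 'force': array([ 0.0290632 ,  0.23957708, -0.53056503]), 'moment': array([-0.00474514, -0.03670653, -0.01136208]), 'grip_width': 0.0853752141622116}
side [[511.6, 0.0, 323.4], [0.0, 511.6, 197.4], [0.0, 0.0, 1.0]] [[-0.985, -0.068, 0.161, 0.29], [-0.175, 0.401, -0.899, 1.207], [-0.003, -0.913, -0.407, 0.761], [0.0, 0.0, 0.0, 1.0]]
top [[505.0, 0.0, 328.8], [0.0, 505.0, 203.8], [0.0, 0.0, 1.0]] [[0.014, -0.998, 0.058, 0.404], [-1.0, -0.014, 0.004, -0.037], [-0.004, -0.058, -0.998, 1.664], [0.0, 0.0, 0.0, 1.0]]
```

View pics/side0.png

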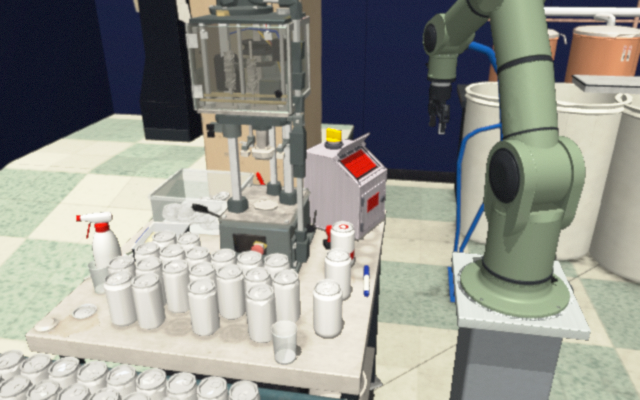

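View pics/top0.png

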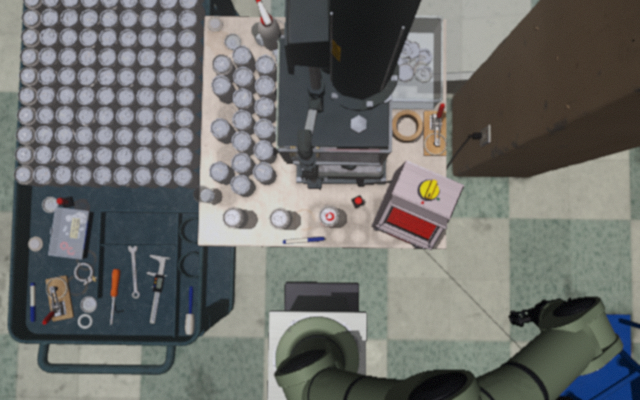

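```bash
cat > h.py <<'E'
import numpy as np, cv2
from workcell import bot, grab_frame, calibration, workorder
from scipy.spatial.transform import Rotation as R
def ray(n,u,v,z):
    c=calibration(n);T=c["T"];d=T[:3,:3]@np.linalg.solve(c["camera_matrix"],[u,v,1.]);o=T[:3,3]
    return o+d*(z-o[2])/d[2]
def proj(n,p):
    c=calibration(n);q=np.linalg.inv(c["T"])@np.append(p,1);w=c["camera_matrix"]@q[:3];return w[:2]/w[2]
def blob(im,box,lo,hi):
    x0,y0,x1,y1=box;h=cv2.cvtColor(im[y0:y1,x0:x1],cv2.COLOR_BGR2HSV);m=cv2.inRange(h,lo,hi)
    ys,xs=np.nonzero(m);return xs+x0,ys+y0
E
python3 - <<'E'
from h import *
t=cv2.imread("pics/top0.png");s=cv2.imread("pics/side0.png")
a=cv2.resize(t[150:255,215:470],None,fx=3,fy=3,interpolation=cv2.INTER_CUBIC)
b=cv2.resize(s[120:240,300:400],None,fx=2.3,fy=2.3,interpolation=cv2.INTER_CUBIC)
o=np.zeros((600,800,3),np.uint8);o[:a.shape[0],:a.shape[1]]=a;o[320:320+b.shape[0],:b.shape[1]]=b
cv2.imwrite("pics/c1.png",o)
x,y=blob(t,(380,195,450,250),(0,150,80),(8,255,255));x2,y2=blob(t,(380,195,450,250),(172,150,80),(180,255,255))
x=np.r_[x,x2];y=np.r_[y,y2];r=cv2.minAreaRect(np.c_[x,y].astype(np.float32));print("flap",r,cv2.boxPoints(r).tolist(),[ray("top",*p,0.218).round(4).tolist() for p in [r[0]]])
print([ray("top",*p,0.218).round(4).tolist() for p in cv2.boxPoints(r)])
x,y=blob(t,(400,165,460,215),(20,130,100),(35,255,255));print("knob",len(x),x.mean(),y.mean(),ray("top",x.mean(),y.mean(),.30))
r=cv2.minAreaRect(np.c_[x,y].astype(np.float32));print(r)
x,y=blob(t,(318,205,342,228),(0,120,80),(8,255,255));print("stick",len(x),x.mean(),y.mean(),ray("top",x.mean(),y.mean(),.122))
for p in [(330,216),(281,218),(233,217)]:print(ray("top",*p,.122))
E
```

```text
flap ((414.2165222167969, 215.7628936767578), (46.29978561401367, 31.475732803344727), 23.96249008178711) [[386.6701354980469, 220.7422637939453], [399.4536437988281, 191.97938537597656], [441.7629089355469, 210.7835235595703], [428.9794006347656, 239.54640197753906]] [[0.4571, -0.2762, 0.218]]
[[0.4417, -0.1974, 0.218], [0.5248, -0.2335, 0.218], [0.4725, -0.3549, 0.218], [0.3897, -0.3186, 0.218]]
knob 298 429.13422818791946 189.14093959731542 [ 0.52678849 -0.30270196  0.3       ]
((429.0, 189.5), (19.0, 18.0), 90.0)
stick 13 331.53846153846155 216.92307692307693 [ 0.45353999 -0.03964409  0.122     ]
[ 0.4562946  -0.03490572  0.122     ]
[0.44809218 0.11470963 0.122     ]
[0.44909706 0.26153438 0.122     ]
```

View pics/c1.png

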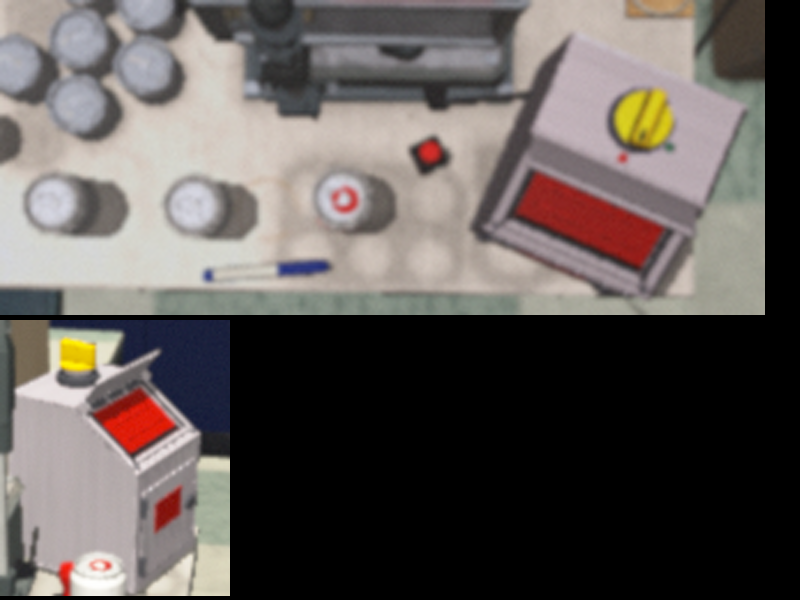

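```bash
python3 - <<'E'
from h import *
from scipy.optimize import least_squares as LS
t=cv2.imread("pics/top0.png");s=cv2.imread("pics/side0.png")
def red(im,box):
    x0,y0,x1,y1=box;h=cv2.cvtColor(im[y0:y1,x0:x1],cv2.COLOR_BGR2HSV);m=cv2.inRange(h,(0,90,80),(10,255,255))|cv2.inRange(h,(170,90,80),(180,255,255))
    n,l,st,c=cv2.connectedComponentsWithStats(m);i=1+np.argmax(st[1:,4]);ys,xs=np.nonzero(l==i);return c[i]+[x0,y0],np.c_[xs+x0,ys+y0].astype(np.float32)
c,p=red(t,(318,205,342,228));bb=cv2.minEnclosingCircle(p);print(c,bb,"top sticker",ray("top",*bb[0],.122))
c,p=red(s,(330,218,356,234));bb=cv2.minEnclosingCircle(p);print(c,bb,"side sticker",ray("side",*bb[0],.122))
c,p=red(t,(380,195,450,250));r=cv2.minAreaRect(p);print("flap",r,cv2.boxPoints(r).round(1).tolist())
P=[((.1,.089,.255),(575,35)),((.1,-.089,.255),(745,108)),((-.1,.089,.18),(474,229)),((-.1,-.089,.18),(650,295)),((.045,0,.290),(643,120))]
def f(q):
    c,s_=np.cos(q[2]),np.sin(q[2]);M=np.array([[c,-s_,0],[s_,c,0],[0,0,1]])
    o=[]
    for b,u in P: o+=list(proj("top",M@b+[q[0],q[1],0])-[215+u[0]/3,150+u[1]/3])
    # side: wing top edge corners approx
    o+=list(.7*(proj("side",M@[.045,0,.298]+[q[0],q[1],0])-[333.9,136.3]))
    return np.array(o)
r=LS(f,[.48,-.28,-.45]);print(r.x,r.fun.round(1))
q=r.x;M=R.from_euler('z',q[2]).as_matrix()
for b in[(.045,0,.3),(-.05,0,.218)]:
    w=M@b+[q[0],q[1],0];print(b,w,proj("top",w),proj("side",w))
v=t.copy()
def dr(im,n,pts):
    cv2.polylines(im,[np.array([proj(n,M@b+[q[0],q[1],0])*3 for b in pts]).round().astype(int)],True,(0,255,0),1)
for n,im,(x0,x1,y0,y1) in(("top",t,(370,470,150,255)),("side",s,(290,400,110,240))):
    b=cv2.resize(im,None,fx=3,fy=3,interpolation=cv2.INTER_CUBIC)
    dr(b,n,[(.1,.089,.255),(.1,-.089,.255),(-.001,-.089,.255),(-.001,.089,.255)])
    u=np.array([.799,0,.602])*.042;m=np.array([-.05,0,.218]);e=np.array([0,.068,0])
    dr(b,n,[m+u+e,m+u-e,m-u-e,m-u+e]);dr(b,n,[(.072,0,.312),(.018,0,.312)]);dr(b,n,[(-.1,.089,.18),(-.1,-.089,.18)])
    k=b[y0*3:y1*3,x0*3:x1*3]
    globals()[n]=k
H=max(top.shape[0],side.shape[0]);o=np.zeros((H,top.shape[1]+side.shape[1],3),np.uint8);o[:top.shape[0],:top.shape[1]]=top;o[:side.shape[0],top.shape[1]:]=side
cv2.imwrite("pics/c2.png",o)
E
```

```text
[330.81481481 217.07407407] ((330.0, 216.5), 4.031229019165039) top sticker [ 0.45476689 -0.03492703  0.122     ]
[330.30769231 228.23076923] ((330.5, 229.0), 4.031229019165039) side sticker [ 0.48674181 -0.00172683  0.122     ]
flap ((411.11846923828125, 222.86911010742188), (48.082481384277344, 15.967940330505371), 23.702646255493164) [[385.8999938964844, 220.5], [392.29998779296875, 205.89999389648438], [436.29998779296875, 225.1999969482422], [429.8999938964844, 239.8000030517578]]
[ 0.48428005 -0.28750706 -0.39721448] [-1.5 -1.3  0.4 -0.4  1.7 -0.2 -1.   2.1 -0.1 -0.2  0.1 -2.4]
(0.045, 0, 0.3) [ 0.52577645 -0.30491537  0.3       ] [429.95103089 189.52447554] [334.0908922  132.25776245]
(-0.05, 0, 0.218) [ 0.43817294 -0.2681645   0.218     ] [411.39115963 222.33275071] [360.26528281 162.83664438]
```

View pics/c2.png

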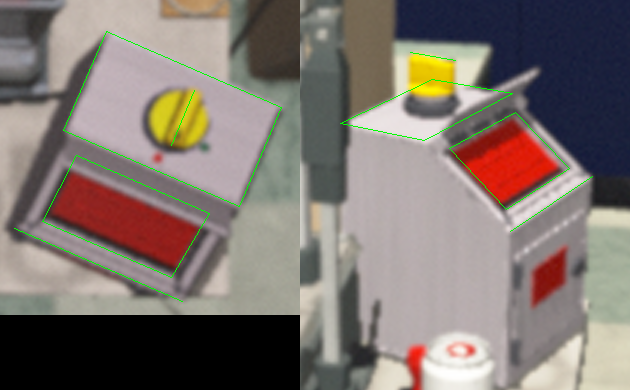

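>>> {"api": "move_arm", "payload": {"jaw": [0,0,0,0,0,0], "dp": [[0,0,-0.035],[0,0,-0.035],[0,0,-0.035],[0,0,-0.035],[0,0,-0.035],[0,0,0]], "rotation": [[0,0,0.0467],[0,0,0.0467],[0,0,0.0467],[0,0,0.0467],[0,0,0.0467],[0,0,0]], "squeeze": 60}}

```text
clock: 0.85
position: [0.2062, -0.5906, 0.3729]
tool_rot: [3.14, -0.002, -0.399]
force: [0.3, -0.4, 0.2]
grip_width: 0.0853
```

>>> {"api": "move_arm", "payload": {"jaw": [0,0,0,0,0,0,0,0,0,0], "dp": [[0.023,-0.048,0],[0.023,-0.048,0],[0.023,-0.048,0],[0.023,-0.048,0],[0.023,-0.048,0],[0.023,-0.048,0],[0.023,-0.048,0],[0.023,-0.048,0],[0.023,-0.048,0],[0.023,-0.048,0]], "rotation": [[0,0,0],[0,0,0],[0,0,0],[0,0,0],[0,0,0],[0,0,0],[0,0,0],[0,0,0],[0,0,0],[0,0,0]]}}

```text
clock: 2.1
position: [0.525, -0.3062, 0.3703]
tool_rot: [-3.141, 0.001, -0.396]
force: [-0.0, 0.1, -0.3]
grip_width: 0.0851
```

```bash
cat >> h.py <<'E'
def to(p,Rt):
    s=bot.observe();Rc=R.from_euler('xyz',s["tool_rot"])
    return (Rc.inv().apply(np.array(p)-s["position"])/.8).round(4),((Rc.inv()*Rt).as_rotvec()/np.pi).round(4)
def down(yaw): return R.from_euler('xyz',[np.pi,0,yaw])
E
python3 - <<'E'
from h import *
s=bot.observe();print(s["clock"],s["position"],s["tool_rot"],s["qpos"].round(3))
print(to([.526,-.304,.37],down(-.397)))
s=grab_frame("side");t=grab_frame("top")
a=cv2.resize(t[150:250,380:480],None,fx=4,fy=4);b=cv2.resize(s[60:160,280:380],None,fx=4,fy=4)
cv2.imwrite("pics/c3.png",np.hstack([a,b]))
# can, side-sticker by hand
print(ray("side",343.7,226.7,.122))
E
```

```text
2.1 [ 0.52496898 -0.30620235  0.3702867 ] [-3.14146566e+00  1.33466968e-03 -3.96015164e-01] [ 0.437  0.387 -0.009  1.455  0.003  1.301 -1.539]
(array([ 0.0001, -0.003 ,  0.0004]), array([-0.    ,  0.0004,  0.0003]))
[ 0.45357874 -0.02110348  0.122     ]
```

View pics/c3.png

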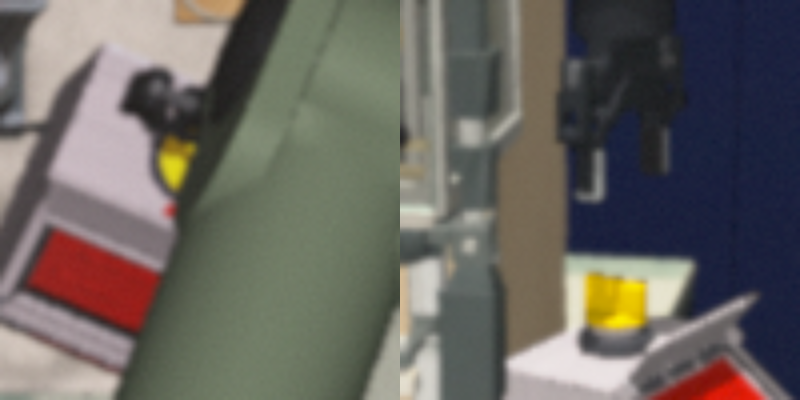

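>>> {"api": "move_arm", "payload": {"jaw": [0,0,0,0,0], "dp": [[0,-0.002,0.025],[0,0,0.025],[0,0,0.025],[0,0,0.026],[0,0,0]], "rotation": [[0,0,0],[0,0,0],[0,0,0],[0,0,0],[0,0,0]]}}

```text
clock: 2.82
position: [0.5238, -0.3058, 0.2887]
tool_rot: [-3.141, 0.003, -0.397]
force: [0.1, 0.3, 0.7]
grip_width: 0.0854
```

>>> {"api": "move_arm", "payload": {"jaw": [255,255,255,255,255,255,255,255], "dp": [[0,0,0],[0,0,0],[0,0,0],[0,0,0],[0,0,0],[0,0,0],[0,0,0],[0,0,0]], "rotation": [[0,0,0],[0,0,0],[0,0,0],[0,0,0],[0,0,0],[0,0,0],[0,0,0],[0,0,0]]}}

```text
clock: 3.82
position: [0.525, -0.3059, 0.2905]
tool_rot: [-3.142, -0.0, -0.398]
force: [0.3, -0.2, 2.2]
grip_width: 0.0138
```

>>> {"api": "move_arm", "payload": {"jaw": [255,255,255,255,255], "dp": [[0,0,0.003],[0,0,0.003],[0,0,0.003],[0,0,0.002],[0,0,0]], "rotation": [[0,0,0],[0,0,0],[0,0,0],[0,0,0],[0,0,0]]}}

```text
clock: 4.45
position: [0.5251, -0.306, 0.2828]
tool_rot: [3.142, -0.001, -0.398]
force: [-5.4, 1.6, 18.6]
grip_width: 0.0136
```

>>> {"api": "move_arm", "payload": {"jaw": [255,255,255,255], "dp": [[0,0,0],[0,0,0],[0,0,0],[0,0,0]], "rotation": [[0,0,-0.03],[0,0,-0.03],[0,0,-0.03],[0,0,0]]}}

```text
clock: 4.95
position: [0.5247, -0.3072, 0.2828]
tool_rot: [3.14, -0.001, -0.115]
force: [-4.3, -3.2, 17.8]
grip_width: 0.0136
```

>>> {"api": "move_arm", "payload": {"jaw": [255,255,255,255,255,255,255,255], "dp": [[0,0,0],[0,0,0],[0,0,0],[0,0,0],[0,0,0],[0,0,0],[0,0,0],[0,0,0]], "rotation": [[0,0,-0.046],[0,0,-0.046],[0,0,-0.046],[0,0,-0.046],[0,0,-0.046],[0,0,-0.046],[0,0,-0.046],[0,0,0]]}}

```text
clock: 5.95
position: [0.526, -0.3108, 0.2832]
tool_rot: [3.133, 0.002, 0.896]
force: [9.0, -25.4, 7.2]
grip_width: 0.0137
```

```bash
python3 -c "
from h import *
s=bot.observe();print(s['force'],s['moment'],s['tool_rot'],s['qpos'].round(3))"
```

```text
[  8.98123028 -25.43598332   7.19887257] [-5.9297096  -2.3463578  -0.06764845] [3.13278542e+00 2.20491152e-03 8.95551685e-01] [ 0.641  0.459 -0.298  1.574  0.15   1.123 -0.368]
```

>>> {"api": "move_arm", "payload": {"jaw": [255,255,255], "dp": [[-0.0023,0.003,0],[-0.0023,0.003,0.001],[0,0,0]], "rotation": [[0,0,-0.005],[0,0,0],[0,0,0]]}}

```text
clock: 6.32
position: [0.5268, -0.3122, 0.2827]
tool_rot: [3.14, -0.0, 0.912]
force: [-6.0, 1.8, 25.9]
grip_width: 0.0137
```

```bash
python3 -c "
from h import *
s=bot.observe();print(s['force'],s['moment'],s['tool_rot'],s['position'])"
```

```text
[-6.0125677   1.84218287 25.93105092] [ 0.44373222  1.5931242  -0.17096459] [ 3.13950083e+00 -1.76054733e-04  9.11559216e-01] [ 0.52675484 -0.31219932  0.28266357]
```

>>> {"api": "move_arm", "payload": {"jaw": [0,0,0,0,0,0,0,0,0,0], "dp": [[0,0,0],[0,0,0],[0,0,0],[0,0,0],[0,0,-0.02],[0,0,-0.04],[0,0,-0.04],[0,0,-0.04],[0,0,-0.02],[0,0,0]], "rotation": [[0,0,0],[0,0,0],[0,0,0],[0,0,0],[0,0,0],[0,0,0],[0,0,0],[0,0,0],[0,0,0],[0,0,0]]}}

```text
clock: 7.58
position: [0.5266, -0.3118, 0.4097]
tool_rot: [3.14, -0.0, 0.912]
force: [0.7, -0.3, -0.9]
grip_width: 0.0854
```

```bash
python3 - <<'E'
from h import *
s=bot.observe();print(s["position"],s["tool_rot"],s["qpos"].round(3),s["force"])
print(to([.36,-.20,.42],down(-.397)))
s=grab_frame("side");cv2.imwrite("pics/c4.png",cv2.resize(s[60:180,280:400],None,fx=4,fy=4))
E
```

```text
[ 0.52663874 -0.3117785   0.40966766] [ 3.14023666e+00 -2.52966098e-04  9.12260084e-01] [ 0.643  0.389 -0.304  1.362  0.116  1.406 -0.318] [ 0.68968131 -0.30364954 -0.94597944]
(array([-0.017 , -0.2502, -0.0133]), array([ 3.000e-04, -4.000e-04,  4.168e-01]))
```

View pics/c4.png

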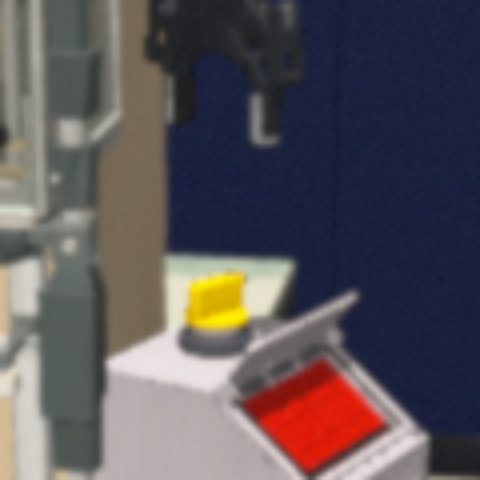

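```bash
python3 - <<'E'
from h import *
M=R.from_euler('z',-.397).as_matrix()
t=cv2.imread("pics/top0.png")
for nm,o in(("vis",[.4843,-.2875,0]),("touch",[.4885,-.2906,0])):
    for n in("top","side"):
        print(nm,n,[proj(n,M@np.array(b)+o).round(1).tolist() for b in[(-.05-.0324,.066,.1936),(-.05-.0324,-.066,.1936),(-.05+.0324,.066,.2424),(-.1,.089,.18),(-.1,-.089,.18),(.1,.089,.255),(.1,-.089,.255)]])
for n in("top","side"):
    im=cv2.imread(f"pics/{n}0.png");print(n,"can",proj(n,[.4548,-.035,.122]),proj(n,[.458,-.038,.122]))
s=cv2.imread("pics/side0.png");h=cv2.cvtColor(s,cv2.COLOR_BGR2HSV)
m=cv2.inRange(h,(0,140,90),(9,255,255))|cv2.inRange(h,(171,140,90),(180,255,255));m[:, :338]=0;m[182:]=0;m[:140]=0;m[:,390:]=0
p=np.argwhere(m)[:,::-1];print("side flap hull",p[p[:,1].argmax()],p[p[:,0].argmin()],p[p[:,0].argmax()],p[p[:,1].argmin()])
g=cv2.resize(t[205:250,375:440],None,fx=10,fy=10,interpolation=cv2.INTER_CUBIC)
u=cv2.resize(s[140:180,335:390],None,fx=10,fy=10,interpolation=cv2.INTER_CUBIC)[:, :]
cv2.imwrite("pics/c5.png",g)
E
```

```text
vis top [[384.8, 223.7], [426.6, 241.8], [395.7, 202.2], [374.7, 226.1], [430.6, 250.4], [405.2, 160.4], [463.8, 185.6]]
vis side [[358.8, 179.1], [379.2, 165.9], [340.2, 159.6], [360.1, 187.1], [387.3, 168.8], [303.3, 150.9], [334.0, 136.2]]
touch top [[385.9, 222.2], [427.7, 240.4], [396.8, 200.8], [375.8, 224.7], [431.7, 249.0], [406.3, 158.9], [464.9, 184.1]]
touch side [[357.5, 178.6], [378.0, 165.5], [339.0, 159.2], [358.8, 186.6], [386.0, 168.4], [302.2, 150.5], [332.9, 135.8]]
top can [330.02403633 216.48949748] [331.02047369 215.45615608]
side can [343.96268455 224.37161395] [342.95989392 223.7924725 ]
side flap hull [356 177] [341 160] [375 165] [359 150]
```

View pics/c5.png

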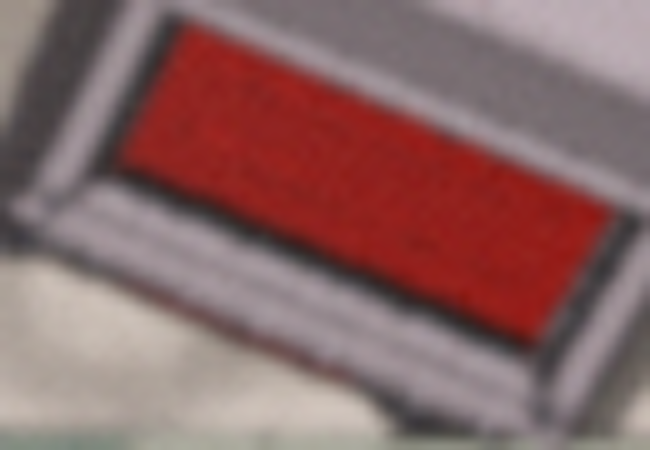

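>>> {"api": "move_arm", "payload": {"jaw": [0,0,0,0,0,0,0,0,0,0], "dp": [[0,-0.046,0.008],[0,-0.046,0.008],[0,-0.046,0.008],[0,-0.046,0.008],[0,-0.046,0.008],[0,0,0],[0,0,0],[0,0,0],[0,0,0],[0,0,0]], "rotation": [[0,0,0],[0,0,0],[0,0,0],[0,0,0],[0,0,0.046],[0,0,0.046],[0,0,0.046],[0,0,0.046],[0,0,0.046],[0,0,0.046]]}}

```text
clock: 8.88
position: [0.3804, -0.199, 0.3757]
tool_rot: [-3.141, 0.002, 0.04]
force: [0.5, 0.7, 0.7]
grip_width: 0.0857
```

>>> {"api": "move_arm", "payload": {"jaw": [0,0,0,0], "dp": [[0,0,0],[0,0,0],[0,0,0],[0,0,0]], "rotation": [[0,0,0.046],[0,0,0.046],[0,0,0.046],[0,0,0]]}}

```text
clock: 9.38
position: [0.3805, -0.199, 0.376]
tool_rot: [-3.141, 0.002, -0.388]
force: [0.1, -0.3, -0.3]
grip_width: 0.0853
```

```bash
python3 - <<'E'
from h import *
s=bot.observe();print(s["position"],s["tool_rot"],s["qpos"].round(3))
print(to([.456,-.036,.2],down(-.397)))
E
```

```text
[ 0.38050021 -0.1990191   0.37597937] [-3.14148974e+00  1.57407001e-03 -3.87728881e-01] [ 0.611  0.07  -0.283  1.853  0.021  1.223 -1.637]
(array([ 0.0107, -0.2243,  0.22  ]), array([-0.    ,  0.0005,  0.003 ]))
```

>>> {"api": "move_arm", "payload": {"jaw": [0,0,0,0,0,0,0], "dp": [[0.0018,-0.0374,0.036],[0.0018,-0.0374,0.036],[0.0018,-0.0374,0.036],[0.0018,-0.0374,0.036],[0.0018,-0.0374,0.036],[0.0018,-0.0374,0.036],[0,0,0]], "rotation": [[0,0,0.003],[0,0,0],[0,0,0],[0,0,0],[0,0,0],[0,0,0],[0,0,0]]}}

```text
clock: 10.25
position: [0.4574, -0.035, 0.202]
tool_rot: [3.141, 0.004, -0.391]
force: [1.0, -0.4, -0.6]
grip_width: 0.085
```

```bash
python3 - <<'E'
from h import *
s=bot.observe();print(s["position"],s["tool_rot"],s["qpos"].round(3),s["force"])
print(to([.456,-.036,.084],down(-.397)))
a=cv2.resize(grab_frame("side")[160:280,280:400],None,fx=3.3,fy=3.3);b=cv2.resize(grab_frame("top")[160:280,270:390],None,fx=3.3,fy=3.3)
cv2.imwrite("pics/c6.png",np.hstack([a,b]))
E
```

```text
[ 0.45736877 -0.03497571  0.20197345] [ 3.14140263  0.00402652 -0.39092329] [ 0.288  0.324 -0.417  2.034  0.175  0.821 -2.191] [ 0.97760913 -0.41295939 -0.6169021 ]
(array([-0.0005,  0.0018,  0.1475]), array([0.0001, 0.0013, 0.0019]))
```

View pics/c6.png

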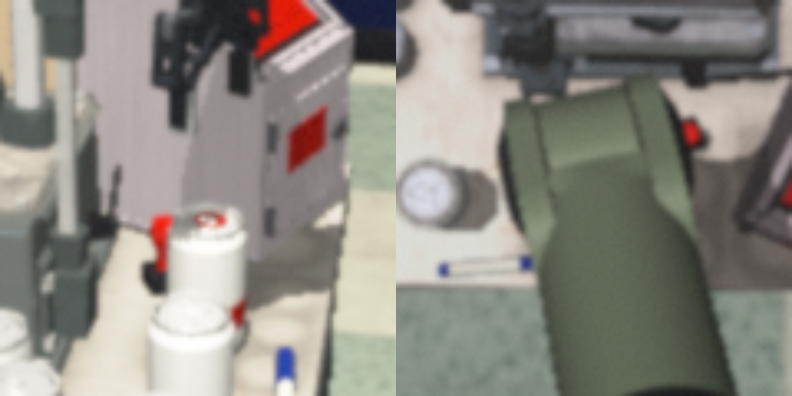

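>>> {"api": "move_arm", "payload": {"jaw": [0,0,0,0,0,0,0], "dp": [[0,0.001,0.0245],[0,0,0.0245],[0,0,0.0245],[0,0,0.0245],[0,0,0.0245],[0,0,0.0245],[0,0,0]], "rotation": [[0,0,0],[0,0,0],[0,0,0],[0,0,0],[0,0,0],[0,0,0],[0,0,0]]}}

```text
clock: 11.22
position: [0.4573, -0.0385, 0.0863]
tool_rot: [3.141, 0.001, -0.398]
force: [-0.3, 0.1, -0.4]
grip_width: 0.0854
```

>>> {"api": "move_arm", "payload": {"jaw": [255,255,255,255,255,255], "dp": [[0,0,0],[0,0,0],[0,0,0],[0,0,0],[0,0,0],[0,0,0]], "rotation": [[0,0,0],[0,0,0],[0,0,0],[0,0,0],[0,0,0],[0,0,0]], "squeeze": 40}}

```text
clock: 11.98
position: [0.4589, -0.0376, 0.0878]
tool_rot: [-3.141, -0.002, -0.398]
force: [1.0, 2.0, 6.6]
grip_width: 0.0656
```

>>> {"api": "move_arm", "payload": {"jaw": [255,255,255,255,255,255,255,255,255,255], "dp": [[0,0,-0.03],[0,0,-0.05],[0,0,-0.06],[0,0,-0.06],[-0.01,0.0407,-0.0167],[-0.01,0.0407,-0.0167],[-0.01,0.0407,-0.0167],[-0.01,0.0407,-0.0167],[-0.01,0.0407,-0.0167],[-0.01,0.0407,-0.0167]], "rotation": [[0,0,0],[0,0,0],[0,0,0],[0,0,0],[0,0,0],[0,0,0],[0,0,0],[0,0,0],[0,0,0],[0,0,0]]}}

```text
clock: 13.22
position: [0.3367, -0.1998, 0.3278]
tool_rot: [3.142, -0.001, -0.398]
force: [0.7, -0.2, -3.9]
grip_width: 0.0655
```

>>> {"api": "move_arm", "payload": {"jaw": [255,255,255,255,255,255,255], "dp": [[0,0,0],[0,0,0],[0,0,0],[0,0,0],[0,0,0],[0,0,0],[0,0,0]], "rotation": [[0,0.035,0],[0,0.035,0],[0,0.035,0],[0,0.035,0],[0,0.035,0],[0,0.0305,0],[0,0,0]]}}

```text
clock: 14.1
position: [0.3355, -0.1959, 0.3286]
tool_rot: [-3.13, -0.572, -0.4]
force: [0.3, -0.4, -3.7]
grip_width: 0.0656
```

```bash
cat >> h.py <<'E'
yaw=-.397;Mz=R.from_euler('z',yaw)
slot=np.array([.4435,-.2722,.218])
Rp=Mz*R.from_matrix(np.array([[.799,0,.602],[0,-1,0],[.602,0,-.799]]).T.T)
def post(out): return slot-Mz.apply([.602,0,-.799])*out   # TCP 'out' m outside slot plane
E
python3 - <<'E'
from h import *
s=bot.observe();print(s["position"],s["tool_rot"],s["qpos"].round(3),s["force"],s["grip_width"])
print(Rp.as_matrix().round(3).tolist(),R.from_euler('xyz',s["tool_rot"]).as_matrix().round(3).tolist());print(post(.118),to(post(.118),Rp))
E
```

```text
[ 0.33548031 -0.19590097  0.32861342] [-3.13015835 -0.5715778  -0.39989869] [ 0.833 -0.268 -0.345  2.405 -0.337  0.438 -1.229] [ 0.32750484 -0.3793523  -3.67639391] 0.06559840803922606
[[0.737, -0.387, 0.555], [-0.309, -0.922, -0.233], [0.602, -0.0, -0.799]] [[0.775, -0.384, 0.503], [-0.327, -0.923, -0.2], [0.541, -0.01, -0.841]]
[ 0.37798882 -0.24473369  0.312282  ] (array([0.0501, 0.0362, 0.0561]), array([-0.0031,  0.0236, -0.0009]))
```

>>> {"api": "move_arm", "payload": {"jaw": [255,255,255,255,255,255], "dp": [[0.017,0.012,0.0187],[0.017,0.012,0.0187],[0.016,0.012,0.0187],[0,0,0],[0,0,0],[0,0,0]], "rotation": [[0,0,0],[0,0,0],[0,0,0],[-0.003,0.012,0],[0,0.012,0],[0,0,0]]}}

```text
clock: 14.85
position: [0.3793, -0.2433, 0.3115]
tool_rot: [-3.138, -0.645, -0.398]
force: [0.2, 0.6, -3.5]
grip_width: 0.0655
```

```bash
python3 - <<'E'
from h import *
s=bot.observe();print(s["position"],s["tool_rot"],s["qpos"].round(3),s["force"],s["grip_width"])
print(to(post(.118),Rp),to(post(.03),Rp))
a=cv2.resize(grab_frame("side")[80:200,300:420],None,fx=4,fy=4)
cv2.imwrite("pics/c7.png",a)
E
```

```text
[ 0.37928976 -0.24327892  0.31154502] [-3.13752118 -0.64522588 -0.39769441] [ 0.785 -0.116 -0.276  2.393 -0.425  0.238 -1.085] [ 0.1980317  0.5782643 -3.5235182] 0.06549505127450904
(array([-0.0001,  0.0023, -0.0012]), array([-0.0012,  0.0002, -0.0002])) (array([-0.    ,  0.0027,  0.1088]), array([-0.0012,  0.0002, -0.0002]))
```

View pics/c7.png

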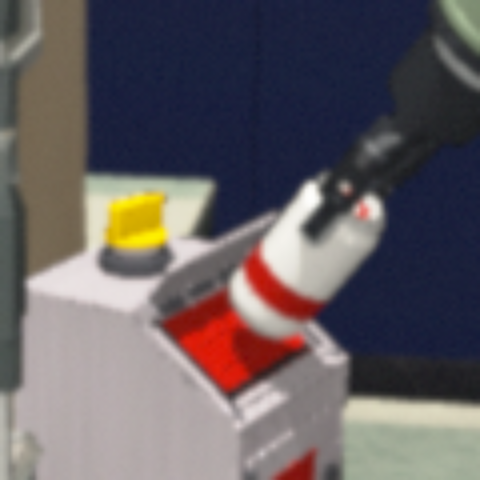

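>>> {"api": "move_arm", "payload": {"jaw": [255,255,255,255,255], "dp": [[0,0.002,0.015],[0,0,0.015],[0,0,0.015],[0,0,0.015],[0,0,0]], "rotation": [[0,0,0],[0,0,0],[0,0,0],[0,0,0],[0,0,0]]}}

```text
clock: 15.52
position: [0.401, -0.2578, 0.2845]
tool_rot: [-3.13, -0.633, -0.399]
force: [-5.6, 4.3, -0.6]
grip_width: 0.0659
```

```bash
python3 - <<'E'
from h import *
s=bot.observe();print(s["position"],s["tool_rot"],s["qpos"].round(3),s["force"],s["moment"])
print(to(post(.07),Rp))
a=cv2.resize(grab_frame("side")[100:200,310:410],None,fx=5,fy=5,interpolation=cv2.INTER_CUBIC)
cv2.imwrite("pics/c8.png",a)
E
```

```text
[ 0.4010228  -0.25782168  0.2844575 ] [-3.13003568 -0.6326904  -0.39941734] [ 1.018 -0.    -0.515  2.368 -0.47   0.161 -1.022] [-5.57937677  4.29376577 -0.6114187 ] [1.08927132 1.71810561 0.38105204]
(array([-0.0052, -0.0038,  0.0126]), array([-0.0032,  0.0041, -0.0006]))
```

View pics/c8.png

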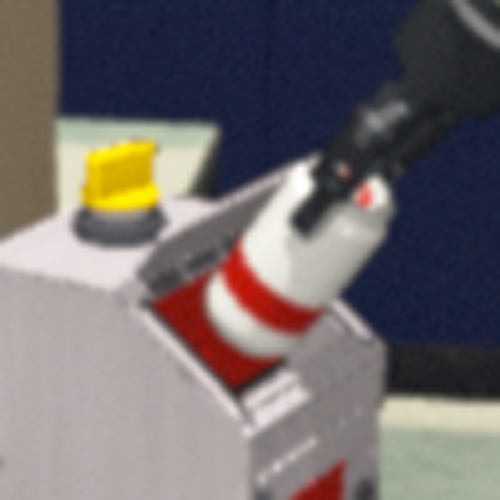

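```bash
cat > kin.py <<'E'
from h import *
from scipy.optimize import least_squares as LS
import itertools
lo=np.array([-2.91,-.3,-1.5,.17,-1.26,.16,-2.52]);hi=np.array([2.91,2.13,1.42,2.43,4.41,1.93,2.52])
D=[([1.1648,.522,-.0363,1.6,.0212,1.0211,-.1128],[.2058,-.5898,.2307],[-3.1405,0,.3358]),
([.437,.387,-.009,1.455,.003,1.301,-1.539],[.52497,-.3062,.37029],[-3.14147,.00133,-.396]),
([.643,.389,-.304,1.362,.116,1.406,-.318],[.52664,-.31178,.40967],[3.14024,-.00025,.91226]),
([.611,.07,-.283,1.853,.021,1.223,-1.637],[.3805,-.19902,.37598],[-3.14149,.00157,-.38773]),
([.288,.324,-.417,2.034,.175,.821,-2.191],[.45737,-.03498,.20197],[3.1414,.004,-.39092]),
([.833,-.268,-.345,2.405,-.337,.438,-1.229],[.33548,-.1959,.32861],[-3.13016,-.57158,-.3999]),
([.785,-.116,-.276,2.393,-.425,.238,-1.085],[.37929,-.24328,.31155],[-3.13752,-.64523,-.39769]),
([1.018,0,-.515,2.368,-.47,.161,-1.022],[.40102,-.25782,.28446],[-3.13,-.63269,-.39942])]
def fk(q,P,S):
    h,L1,L2,L3,off,a,b=P
    r=R.from_euler('z',S[0]*q[0]);p=np.array([0,0,h]);e=lambda ax,v:R.from_euler(ax,v)
    r=r*e('y',q[1])*e('z',S[1]*q[2]);p=p+r.apply([a,0,L1]);r=r*e('y',q[3]);p=p+r.apply([-a,0,0])
    r=r*e('z',S[2]*q[4]);p=p+r.apply([b,0,L2]);r=r*e('y',q[5])*e('z',S[3]*q[6]+off);p=p+r.apply([0,0,L3]);return p,r
def fit():
    best=None
    for S in itertools.product([-1,1],repeat=4):
        for o in(0,1.57,3.14,-1.57):
            def f(P):
                o=[]
                for q,p,e in D:
                    a,b=fk(q,P,S);o+=list(a-p)+list(.3*(b.inv()*R.from_euler('xyz',e)).as_rotvec())
                return o
            z=LS(f,[.35,.42,.4,.25,o,0,0])
            if best is None or z.cost<best[0].cost:best=(z,S)
    return best
E
python3 - <<'E'
from kin import *
z,S=fit();print(z.cost,z.x.round(4),S,np.abs(z.fun).max());P=z.x
np.savez("k.npz",P=P,S=S)
def solve(p,Rt,n=30):
    rng=np.random.default_rng(0);b=None
    for i in range(n):
        x0=np.clip(np.array([1,.1,-.4,2.2,-.4,.3,-1])+rng.normal(0,.4 if i else 0,7),lo+.01,hi-.01)
        def f(q):
            a,r=fk(q,P,S);return np.r_[(a-p)*10,3*(r.inv()*Rt).as_rotvec(),]
        w=LS(f,x0,bounds=(lo+.01,hi-.01))
        if b is None or w.cost<b.cost:b=w
    return b
d=Mz.apply([.602,0,-.799])
for tilt in(.646,.55,.45,.35,.25):
  for out in(.118,.05,.018):
    # tool tilted 'tilt', grasp such that can axis stays along d about grasp point (19mm behind TCP)
    g=slot-d*(out+.019);Rt=Mz*R.from_euler('y',-tilt)*R.from_euler('x',np.pi)
    w=solve(g+Rt.apply([0,0,.019]),Rt,8);print(tilt,out,round(w.cost,6),w.x.round(2))
E
```

```text
0.010578969552355696 [ 0.201   0.6003  0.3922  0.3515  1.5707 -0.0293 -0.0962] (-1, -1, -1, -1) 0.06187753467861265
0.646 0.118 0.0 [ 1.36 -0.14 -0.73  2.34 -0.69  0.34 -0.78]
0.646 0.05 0.0 [-0.66  0.1   1.17  2.36 -0.95  0.17 -0.59]
0.646 0.018 0.0 [-0.34  0.18  0.85  2.31 -1.25  0.17 -0.33]
0.55 0.118 0.0 [ 1.3  -0.11 -0.67  2.29 -0.45  0.43 -0.98]
0.55 0.05 0.0 [ 1.1   0.05 -0.55  2.35 -0.27  0.21 -1.16]
0.55 0.018 0.0 [ 1.67  0.26 -1.1   2.34  0.63  0.17 -1.92]
0.45 0.118 0.0 [ 0.87 -0.05 -0.25  2.23 -0.21  0.53 -1.19]
0.45 0.05 0.0 [ 0.42  0.07  0.15  2.28 -0.25  0.36 -1.18]
0.45 0.018 0.0 [ 0.8   0.13 -0.25  2.3  -0.14  0.27 -1.28]
0.35 0.118 0.0 [ 1.   -0.01 -0.39  2.17 -0.13  0.65 -1.27]
0.35 0.05 0.0 [ 0.75  0.11 -0.18  2.21 -0.09  0.49 -1.32]
0.35 0.018 0.0 [ 1.29  0.22 -0.78  2.21  0.25  0.43 -1.63]
0.25 0.118 0.0 [ 1.04  0.04 -0.45  2.1  -0.05  0.76 -1.35]
0.25 0.05 0.0 [ 0.8   0.15 -0.24  2.13 -0.01  0.62 -1.39]
0.25 0.018 0.0 [ 0.67  0.2  -0.12  2.14 -0.03  0.55 -1.38]
```

>>> {"api": "move_arm", "payload": {"jaw": [255,255,255,255,255,255,255,255,255,255], "dp": [[0,0,-0.02],[0,0,-0.03],[0,0,-0.04],[0,0,0],[0,0,0],[0,0,0],[0,0,0],[0,0,0],[0,0,0],[0,0,0]], "rotation": [[0,0,0],[0,0,0],[0,0,0],[0,-0.035,0],[0,-0.035,0],[0,-0.035,0],[0,-0.035,0],[0,-0.035,0],[0,-0.0265,0],[0,0,0]]}}

```text
clock: 16.82
position: [0.3628, -0.2418, 0.3427]
tool_rot: [-3.131, -0.002, -0.391]
force: [-0.4, -0.2, -4.5]
grip_width: 0.0655
```

```bash
python3 - <<'E'
from h import *
s=bot.observe();print(s["position"],s["tool_rot"],s["qpos"].round(3),s["force"],s["grip_width"])
print(to([.455,-.04,.2],down(-.397)))
E
```

```text
[ 0.36277216 -0.24178081  0.34271952] [-3.13137735e+00 -1.61174973e-03 -3.90978849e-01] [ 1.141  0.148 -0.757  1.881  0.099  1.153 -1.612] [-0.39332827 -0.16322557 -4.51545636] 0.06552849321114143
(array([ 0.0102, -0.2753,  0.1812]), array([-0.0033, -0.0005,  0.0019]))
```

>>> {"api": "move_arm", "payload": {"jaw": [255,255,255,255,255,255,255], "dp": [[0.0015,-0.0393,0.012],[0.0015,-0.0393,0.012],[0.0015,-0.0393,0.012],[0.0015,-0.0393,0.012],[0.0015,-0.0393,0.012],[0.0015,-0.0393,0.012],[0.0015,-0.0393,0.012]], "rotation": [[-0.003,0,0],[0,0,0],[0,0,0],[0,0,0],[0,0,0],[0,0,0],[0,0,0]]}}

```text
clock: 17.7
position: [0.4537, -0.0407, 0.2759]
tool_rot: [3.141, -0.004, -0.392]
force: [0.3, -0.4, -4.6]
grip_width: 0.0653
```

>>> {"api": "move_arm", "payload": {"jaw": [255,255,255,255,255,255,255,255,255,255], "dp": [[0,0,0.01],[0,0,0.01],[0,0,0.01],[0,0,0.01],[0,0,0.01],[0,0,0.01],[0,0,0.01],[0,0,0.01],[0,0,0.01],[0,0,0.01]], "rotation": [[0,0,-0.052],[0,0,-0.052],[0,0,-0.052],[0,0,-0.052],[0,0,-0.052],[0,0,-0.052],[0,0,-0.052],[0,0,-0.052],[0,0,-0.052],[0,0,-0.052]]}}

```text
clock: 18.95
position: [0.4532, -0.0417, 0.1959]
tool_rot: [3.139, 0.001, 1.247]
force: [-0.5, 0.0, -3.8]
grip_width: 0.0653
```

```bash
python3 - <<'E'
from h import *
s=bot.observe();print(s["clock"],s["position"],s["tool_rot"],s["qpos"].round(3),s["force"],s["grip_width"])
print(to([.455,-.04,.089],down(1.57)))
E
```

```text
18.95 [ 0.45323235 -0.0417065   0.19593771] [3.13894340e+00 7.60971424e-04 1.24715553e+00] [ 0.854  0.541 -1.186  2.03   0.613  0.984 -0.969] [-0.50331338  0.03654183 -3.78516706] 0.06528590256185665
(array([0.0028, 0.0011, 0.1337]), array([ 0.0008,  0.0004, -0.1028]))
```

>>> {"api": "move_arm", "payload": {"jaw": [255,255,255,255,255,255], "dp": [[0.002,0.001,0.03],[0,0,0.035],[0,0,0.035],[0,0,0.023],[0,0,0.0107],[0,0,0]], "rotation": [[0.001,0,0],[0,0,0],[0,0,0],[0,0,0],[0,0,0],[0,0,0]]}}

```text
clock: 19.7
position: [0.4545, -0.0406, 0.0894]
tool_rot: [-3.14, 0.001, 1.242]
force: [0.2, -0.5, -4.4]
grip_width: 0.0652
```

>>> {"api": "move_arm", "payload": {"jaw": [0,0,0,0,0], "dp": [[0,0,0],[0,0,0],[0,0,0],[0,0,0],[0,0,0]], "rotation": [[0,0,0],[0,0,0],[0,0,0],[0,0,0],[0,0,0]]}}

```text
clock: 20.32
position: [0.4547, -0.0407, 0.0895]
tool_rot: [-3.14, 0.002, 1.242]
force: [-0.1, -0.5, -0.3]
grip_width: 0.0854
```

```bash
python3 - <<'E'
from h import *
s=bot.observe();print(s["clock"],s["position"],s["tool_rot"],s["qpos"].round(3),s["force"],s["grip_width"])
Rc=down(s["tool_rot"][2]);g=s["position"]-[0,0,-.019];Rn=Rc*R.from_euler('y',.3)
print(to(g+Rn.apply([0,0,.019]),Rn))
E
```

```text
20.325 [ 0.45472389 -0.04071134  0.08946216] [-3.14028074e+00  1.78008412e-03  1.24165714e+00] [ 0.702  0.694 -1.005  2.111  0.84   0.812 -1.164] [-0.0515428  -0.47481051 -0.33862829] 0.0853506708582322
(array([ 0.007 , -0.    , -0.0011]), array([-0.0004,  0.0961, -0.0001]))
```

>>> {"api": "move_arm", "payload": {"jaw": [0,0,0,0,0], "dp": [[0.0018,0,0],[0.0018,0,0],[0.0018,0,0],[0.0018,0,0],[0,0,0]], "rotation": [[0,0.024,0],[0,0.024,0],[0,0.024,0],[0,0.024,0],[0,0,0]]}}

```text
clock: 20.95
position: [0.4561, -0.0363, 0.0896]
tool_rot: [-3.139, -0.3, 1.238]
force: [0.3, 0.4, -0.5]
grip_width: 0.0855
```

>>> {"api": "move_arm", "payload": {"jaw": [255,255,255,255,255], "dp": [[0,0,0],[0,0,0],[0,0,0],[0,0,0],[0,0,0]], "rotation": [[0,0,0],[0,0,0],[0,0,0],[0,0,0],[0,0,0]]}}

```text
clock: 21.58
position: [0.4566, -0.0345, 0.0905]
tool_rot: [-3.141, -0.298, 1.243]
force: [-3.9, 0.8, 8.5]
grip_width: 0.0651
```

```bash
python3 - <<'E'
from h import *
s=bot.observe();print(s["clock"],s["position"],s["tool_rot"],s["qpos"].round(3),s["force"],s["grip_width"])
Rc=R.from_euler('xyz',s["tool_rot"]);print(Rc.as_matrix().round(3).tolist());print("can axis up in tool",Rc.inv().apply([0,0,1]).round(3), "grasp pt",s["position"]-Rc.apply([0,0,.019]))
E
```

```text
21.575 [ 0.45659605 -0.03445812  0.09050202] [-3.14069829 -0.29823266  1.24337179] [ 0.983  0.791 -1.145  2.146  0.757  0.636 -0.934] [-3.94806421  0.84648519  8.48572617] 0.06513322433299171
[[0.307, 0.947, 0.094], [0.905, -0.321, 0.279], [0.294, -0.001, -0.956]]
can axis up in tool [ 0.294 -0.001 -0.956] grasp pt [ 0.45481668 -0.03974979  0.1086633 ]
```

>>> {"api": "move_arm", "payload": {"jaw": [255,255,255,255,255], "dp": [[0.009,0,-0.029],[0.015,0,-0.048],[0.018,0,-0.057],[0.018,0,-0.057],[0,0,0]], "rotation": [[0,0,0],[0,0,0],[0,0,0],[0,0,0],[0,0,0]]}}

```text
clock: 22.2
position: [0.4581, -0.0341, 0.2524]
tool_rot: [3.139, -0.298, 1.243]
force: [-0.3, -1.2, -4.3]
grip_width: 0.0648
```

```bash
cat >> h.py <<'E'
from scipy.spatial.transform import Slerp
Rg=R.from_euler('xyz',[-3.1407,-.2982,1.2434]);Cg=R.from_euler('z',1.2434).inv()*Rg
bt=Rg.inv().apply(np.array([.454,-.0425,.0005])-[.45660,-.03446,.0905])
x_=np.array([-.799,0,-.602]);z_=np.array([-.602,0,.799])
Rpc=Mz*R.from_matrix(np.c_[x_,np.cross(z_,x_),z_]);Rpost=Rpc*Cg
def tcp_post(depth,up=0.):   # can bottom 'depth' inside slot plane
    return slot+Mz.apply([.602,0,-.799])*depth+Mz.apply([.799,0,.602])*up-Rpost.apply(bt)
def plan(p,Rt,n):
    s=bot.observe();Rc=R.from_euler('xyz',s["tool_rot"]);p0=s["position"]
    sl=Slerp([0,1],R.concatenate([Rc,Rt]));ts=np.linspace(0,1,n+1)
    dp=[];ro=[]
    for a,b in zip(ts[:-1],ts[1:]):
        A=sl(a);dp.append((A.inv().apply((p-p0)*(b-a))/.8).round(4).tolist());ro.append(((A.inv()*sl(b)).as_rotvec()/np.pi).round(4).tolist())
    print("dp",dp);print("rot",ro[0],n)
E
python3 - <<'E'
from h import *
s=bot.observe();print(s["clock"],s["position"],s["tool_rot"],s["qpos"].round(3),s["force"],s["grip_width"])
print(bt,Rpost.as_matrix().round(3).tolist(),tcp_post(-.04),tcp_post(.07),tcp_post(-.09))
plan(np.array([.37,-.19,.33]),Rpc*R.from_euler('y',.646)*Cg if 0 else R.from_euler('z',2.745)*Cg,12)
E
```

```text
22.2 [ 0.45805657 -0.03412866  0.25242961] [ 3.13884807 -0.29782401  1.24313873] [ 1.21   0.608 -1.461  2.001  0.431  0.943 -0.743] [-0.27800621 -1.23141319 -4.25815415] 0.0648134321450703
[-0.03451817  0.00019818  0.08354555] [[-0.867, 0.387, 0.314], [0.364, 0.922, -0.132], [-0.341, -0.001, -0.94]] [ 0.36507573 -0.23945375  0.3167568 ] [ 0.42614548 -0.26505794  0.2288668 ] [ 0.33731676 -0.22781548  0.3567068 ]
dp [[-0.0151, -0.0034, -0.0131], [-0.0146, -0.0057, -0.0129], [-0.0138, -0.0079, -0.0127], [-0.0127, -0.0099, -0.0124], [-0.0114, -0.0118, -0.012], [-0.0099, -0.0135, -0.0115], [-0.0082, -0.015, -0.011], [-0.0063, -0.0163, -0.0104], [-0.0043, -0.0173, -0.0098], [-0.0022, -0.018, -0.0091], [0.0, -0.0185, -0.0084], [0.0022, -0.0187, -0.0078]]
rot [0.0118, 0.0, -0.0381] 12
```

>>> {"api": "move_arm", "payload": {"jaw": [255,255,255,255], "dp": [[-0.0151,-0.0034,-0.0131],[-0.0146,-0.0057,-0.0129],[-0.0138,-0.0079,-0.0127],[-0.0127,-0.0099,-0.0124]], "rotation": [[0.012,0,-0.038],[0.012,0,-0.038],[0.012,0,-0.038],[0.012,0,-0.038]]}}

```text
clock: 22.7
position: [0.4271, -0.0869, 0.275]
tool_rot: [-3.135, -0.3, 1.746]
force: [-0.8, 0.1, -2.9]
grip_width: 0.0653
```

```bash
python3 - <<'E'
from h import *
s=bot.observe();print(s["clock"],s["position"],s["tool_rot"],s["qpos"].round(3),s["force"],s["grip_width"])
plan(np.array([.37,-.19,.33]),R.from_euler('z',2.745)*Cg,8)
E
```

```text
22.7 [ 0.42706879 -0.08685086  0.27499944] [-3.13516681 -0.30026225  1.7456727 ] [ 1.272  0.657 -1.47   1.888  0.379  1.209 -0.14 ] [-0.7566445   0.07771267 -2.90628647] 0.06532166197518646
dp [[-0.0111, -0.0117, -0.0124], [-0.0097, -0.0133, -0.0119], [-0.008, -0.0148, -0.0114], [-0.0061, -0.0161, -0.0108], [-0.0042, -0.0171, -0.0102], [-0.0021, -0.0178, -0.0096], [0.0001, -0.0183, -0.0089], [0.0022, -0.0184, -0.0083]]
rot [0.0115, -0.0002, -0.038] 8
```

Clamping works well (q3 held at −1.47). Continue.

>>> {"api": "move_arm", "payload": {"jaw": [255,255,255,255,255,255,255,255], "dp": [[-0.0111,-0.0117,-0.0124],[-0.0097,-0.0133,-0.0119],[-0.008,-0.0148,-0.0114],[-0.0061,-0.0161,-0.0108],[-0.0042,-0.0171,-0.0102],[-0.0021,-0.0178,-0.0096],[0,-0.0183,-0.0089],[0.0022,-0.0184,-0.0083]], "rotation": [[0.0115,0,-0.038],[0.0115,0,-0.038],[0.0115,0,-0.038],[0.0115,0,-0.038],[0.0115,0,-0.038],[0.0115,0,-0.038],[0.0115,0,-0.038],[0.0115,0,-0.038]]}}

```text
clock: 23.7
position: [0.3699, -0.19, 0.3296]
tool_rot: [3.14, -0.302, 2.746]
force: [0.5, 0.3, -4.0]
grip_width: 0.0653
```

```bash
python3 - <<'E'
from h import *
s=bot.observe();print(s["clock"],s["position"],s["tool_rot"],s["qpos"].round(3),s["force"],s["grip_width"])
plan(tcp_post(-.05)+[-.01,.01,.02],Rpost,6)
E
```

```text
23.7 [ 0.36994967 -0.18998853  0.3296289 ] [ 3.13953338 -0.30221172  2.74589494] [ 1.319  0.643 -1.48   1.74   0.464  1.618  0.907] [ 0.51588567  0.26600902 -3.99103644] 0.06532390257899673
dp [[0.0018, -0.0088, -0.0027], [0.0015, -0.0088, -0.0029], [0.0012, -0.0088, -0.0031], [0.0009, -0.0088, -0.0032], [0.0005, -0.0088, -0.0032], [0.0002, -0.0088, -0.0033]]
rot [0.0002, -0.0345, 0.0001] 6
```

>>> {"api": "move_arm", "payload": {"jaw": [255,255,255,255,255,255,255], "dp": [[0.0018,-0.0088,-0.0027],[0.0015,-0.0088,-0.0029],[0.0012,-0.0088,-0.0031],[0.0009,-0.0088,-0.0032],[0.0005,-0.0088,-0.0032],[0.0002,-0.0088,-0.0033],[0,0,0]], "rotation": [[0,-0.0345,0],[0,-0.0345,0],[0,-0.0345,0],[0,-0.0345,0],[0,-0.0345,0],[0,-0.0345,0],[0,0,0]]}}

```text
clock: 24.58
position: [0.3469, -0.2142, 0.3404]
tool_rot: [3.121, 0.242, 2.741]
force: [0.0, -0.2, -3.6]
grip_width: 0.0653
```

```bash
python3 - <<'E'
from h import *
s=bot.observe();print(s["clock"],s["position"],s["tool_rot"],s["qpos"].round(3),s["force"],s["grip_width"])
plan(tcp_post(-.03),Rpost,3)
print(to(tcp_post(.07),Rpost))
cv2.imwrite("pics/c9.png",cv2.resize(grab_frame("side")[80:200,300:420],None,fx=5,fy=5,interpolation=cv2.INTER_CUBIC))
E
```

```text
24.575 [ 0.34686047 -0.21418966  0.34040337] [3.12063707 0.24208642 2.74132316] [ 1.954 -0.164 -1.317  2.088 -0.302  0.882  1.963] [ 0.04583982 -0.17003193 -3.59221521] 0.06526135796377885
dp [[-0.01, -0.0071, 0.0159], [-0.0095, -0.007, 0.0163], [-0.0089, -0.0069, 0.0167]]
rot [0.0022, -0.0112, -0.0004] 3
(array([-0.0792, -0.0234,  0.1627]), array([ 0.0066, -0.0335, -0.0013]))
```

View pics/c9.png

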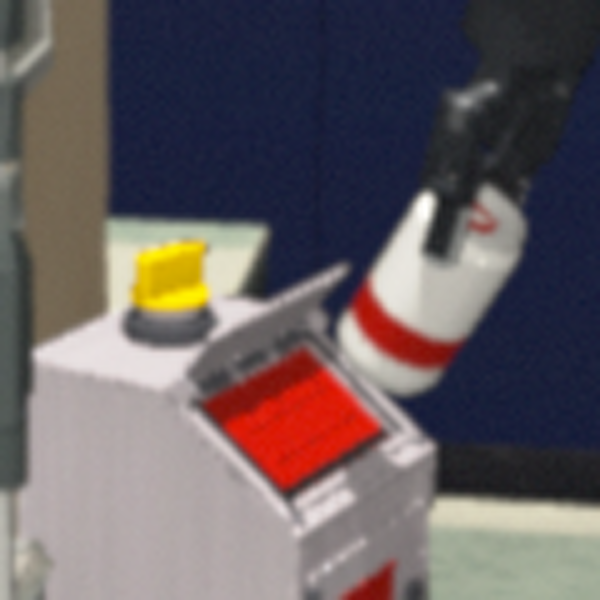

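>>> {"api": "move_arm", "payload": {"jaw": [255,255,255,255], "dp": [[-0.01,-0.0071,0.0159],[-0.0095,-0.007,0.0163],[-0.0089,-0.0069,0.0167],[0,0,0]], "rotation": [[0.0022,-0.0112,0],[0.0022,-0.0112,0],[0.0022,-0.0112,0],[0,0,0]]}}

```text
clock: 25.12
position: [0.3729, -0.2404, 0.3087]
tool_rot: [3.129, 0.348, 2.741]
force: [-0.4, 0.7, -3.5]
grip_width: 0.0655
```

```bash
python3 - <<'E'
from h import *
s=bot.observe();print(s["clock"],s["position"],s["tool_rot"],s["qpos"].round(3),s["force"],s["grip_width"])
print(to(tcp_post(-.03),Rpost));plan(tcp_post(.02),Rpost,5)
E
```

```text
25.125 [ 0.3729203  -0.24036122  0.30868581] [3.12872255 0.34832023 2.74090386] [ 1.967  0.03  -1.471  2.152 -0.029  0.642  1.694] [-0.38916436  0.65027836 -3.52318632] 0.06553749555577429
(array([ 0.0018, -0.0027, -0.0008]), array([ 0.004 ,  0.0003, -0.0011]))
dp [[-0.0033, -0.0007, 0.0118], [-0.0033, -0.0006, 0.0118], [-0.0033, -0.0006, 0.0118], [-0.0033, -0.0006, 0.0118], [-0.0033, -0.0006, 0.0118]]
rot [0.0008, 0.0001, -0.0002] 5
```

>>> {"api": "move_arm", "payload": {"jaw": [255,255,255,255,255,255], "dp": [[-0.0033,-0.0007,0.0118],[-0.0033,-0.0006,0.0118],[-0.0033,-0.0006,0.0118],[-0.0033,-0.0006,0.0118],[-0.0033,-0.0006,0.0118],[0,0,0]], "rotation": [[0.0008,0,0],[0.0008,0,0],[0.0008,0,0],[0.0008,0,0],[0.0008,0,0],[0,0,0]]}}

```text
clock: 25.88
position: [0.3978, -0.2541, 0.2691]
tool_rot: [-3.137, 0.347, 2.742]
force: [-2.2, 1.7, -3.6]
grip_width: 0.0652
```

```bash
python3 - <<'E'
from h import *
s=bot.observe();print(s["clock"],s["position"],s["tool_rot"],s["qpos"].round(3),s["force"],s["moment"],s["grip_width"])
print(to(tcp_post(.02),Rpost));plan(tcp_post(.05),Rpost,4)
E
```

```text
25.875 [ 0.39778125 -0.25407778  0.26912975] [-3.13682248  0.34686928  2.74151752] [ 1.583  0.215 -1.25   2.163  0.396  0.592  1.25 ] [-2.20338298  1.70658696 -3.56971106] [0.82889666 1.1845751  0.2399338 ] 0.06522171232147697
(array([-0.0002,  0.0011,  0.0005]), array([-0.0016, -0.0002, -0.0009]))
dp [[-0.0028, 0.0003, 0.0091], [-0.0028, 0.0003, 0.0091], [-0.0028, 0.0003, 0.0091], [-0.0028, 0.0003, 0.0091]]
rot [-0.0004, -0.0001, -0.0002] 4
```

>>> {"api": "move_arm", "payload": {"jaw": [255,255,255,255,255], "dp": [[-0.0028,0.0003,0.0091],[-0.0028,0.0003,0.0091],[-0.0028,0.0003,0.0091],[-0.0028,0.0003,0.0091],[0,0,0]], "rotation": [[0,0,0],[0,0,0],[0,0,0],[0,0,0],[0,0,0]]}}

```text
clock: 26.5
position: [0.4151, -0.2612, 0.2449]
tool_rot: [-3.136, 0.349, 2.741]
force: [-2.7, 2.0, -5.4]
grip_width: 0.065
```

```bash
python3 - <<'E'
from h import *
s=bot.observe();print(s["clock"],s["position"],s["tool_rot"],s["qpos"].round(3),s["force"],s["moment"],s["grip_width"])
print(to(tcp_post(.05),Rpost));plan(tcp_post(.075),Rpost,4)
E
```

```text
26.5 [ 0.41508844 -0.26116904  0.24490139] [-3.13617968  0.3488075   2.74104699] [ 1.431  0.284 -1.135  2.162  0.538  0.562  1.11 ] [-2.73209939  2.04209117 -5.36048966] [ 0.49409231  1.44960709 -0.10100035] 0.06499243628910249
(array([ 0.0004,  0.0009, -0.0001]), array([-0.0018,  0.0004, -0.0011]))
dp [[-0.0022, 0.0003, 0.0075], [-0.0022, 0.0003, 0.0075], [-0.0022, 0.0002, 0.0075], [-0.0022, 0.0002, 0.0075]]
rot [-0.0005, 0.0001, -0.0003] 4
```

>>> {"api": "move_arm", "payload": {"jaw": [255,255,255,255,255], "dp": [[-0.0022,0.0003,0.0075],[-0.0022,0.0003,0.0075],[-0.0022,0.0002,0.0075],[-0.0022,0.0002,0.0075],[0,0,0]], "rotation": [[0,0,0],[0,0,0],[0,0,0],[0,0,0],[0,0,0]]}}

```text
clock: 27.12
position: [0.4291, -0.2664, 0.2247]
tool_rot: [-3.136, 0.349, 2.741]
force: [-0.0, -0.1, -5.2]
grip_width: 0.065
```

```bash
python3 - <<'E'
from h import *
s=bot.observe();print(s["clock"],s["position"],s["tool_rot"],s["qpos"].round(3),s["force"],s["moment"],s["grip_width"])
print(to(tcp_post(.075),Rpost),"back",R.from_euler('xyz',s["tool_rot"]).inv().apply(-Mz.apply([.602,0,-.799])))
E
```

```text
27.125 [ 0.42913502 -0.26636027  0.22469598] [-3.13617766  0.34912176  2.74113553] [ 1.33   0.335 -1.052  2.158  0.638  0.539  1.014] [-0.01750647 -0.0507862  -5.18449473] [ 0.55651666  1.2867562  -0.09062743] 0.06496675414948642
(array([ 0.0002,  0.0001, -0.0003]), array([-0.0018,  0.0005, -0.001 ])) back [ 0.29236399 -0.00726179 -0.95670035]
```

>>> {"api": "move_arm", "payload": {"jaw": [0,0,0,0,0,0,0,0], "dp": [[0,0,0],[0,0,0],[0,0,0],[0,0,0],[0,0,0],[0,0,0],[0,0,0],[0,0,0]], "rotation": [[0,0,0],[0,0,0],[0,0,0],[0,0,0],[0,0,0],[0,0,0],[0,0,0],[0,0,0]]}}

```text
clock: 28.12
position: [0.429, -0.2666, 0.2251]
tool_rot: [-3.136, 0.35, 2.741]
force: [-0.2, -0.6, -0.1]
grip_width: 0.0852
```

>>> {"api": "move_arm", "payload": {"jaw": [0,0,0,0,0,0,0], "dp": [[0.009,0,-0.028],[0.012,0,-0.038],[0.015,0,-0.05],[0.015,0,-0.05],[0,0,0],[0,0,0],[0,0,0]], "rotation": [[0,0,0],[0,0,0],[0,0,0],[0,0,0],[0,0,0],[0,0,0],[0,0,0]]}}

```text
clock: 29.0
position: [0.3643, -0.2456, 0.3056]
tool_rot: [-3.132, 0.335, 2.734]
force: [0.2, -0.1, 0.2]
grip_width: 0.0857
```

```bash
python3 - <<'E'
from h import *
s=bot.observe();print(s["clock"],s["position"],s["qpos"].round(3),s["force"],s["grip_width"])
S=grab_frame("side")
a=cv2.resize(S[90:290,300:400],None,fx=3,fy=3,interpolation=cv2.INTER_CUBIC)
b=cv2.resize(grab_frame("top")[140:260,215:475],None,fx=1.9,fy=1.9,interpolation=cv2.INTER_CUBIC)
o=np.zeros((600,800,3),np.uint8);o[:,:300]=a;o[:b.shape[0],302:302+b.shape[1]]=b
cv2.imwrite("pics/c10.png",o)
E
```

```text
29.0 [ 0.36433565 -0.24557679  0.30556603] [ 1.865  0.014 -1.361  2.159 -0.016  0.646  1.678] [ 0.20340033 -0.06910107  0.19392429] 0.08571339257394396
```

View pics/c10.png

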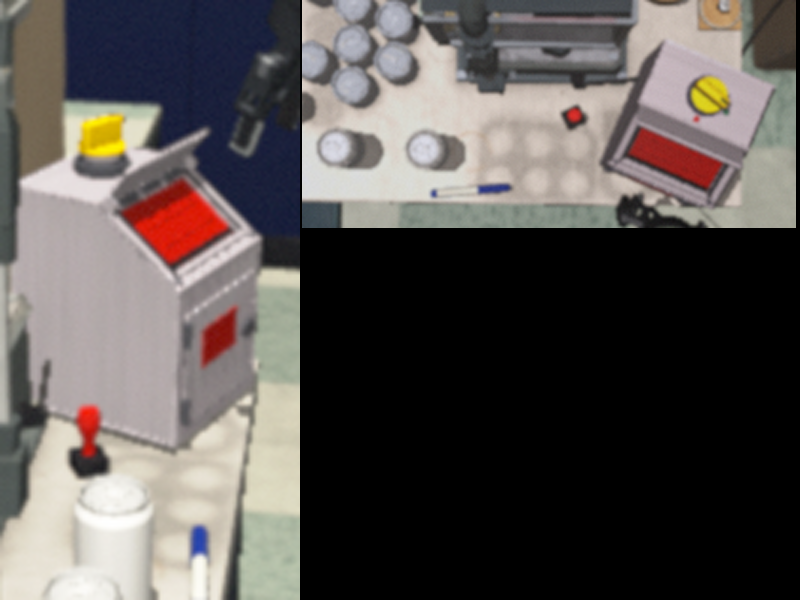

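```bash
python3 -c "
from workcell import workorder
print(workorder.job_done())"
```

```text
the job is handed in; nothing more can be done
None
```

I unlocked the reject box and posted the red-taped can, then handed the job in at about 29 s of robot time. No verdict was reported.

- **Knob:** I gripped it, pressed it to its hard stop and turned it about 1.3 rad anticlockwise, going by the tool's own turn. It sprang up again when I let go. My image estimate of its axis was about 5 mm off, which put about 27 N sideways on the wrist. I eased that off before letting go and corrected the box position from it.
- **First posting try:** this failed. A wrist joint reached its limit with the can only just at the slot. I put the can back, regripped it with the tool tilted 0.3 rad, and tried again.
- **Second posting try:** the can went about 75 mm into the slot with little force and slid in by itself when I released it.

**Last checks:** the final side and top pictures show the flap shut, the knob turned and up, and the marked can gone from the table and slot. Both good cans stand about where they were, judged by eye. The gripper is open and clear, with wrist force about zero. I could not see inside the box, so the can's rest at the bottom is inferred from it being gone and the flap being shut.

The side camera read the marked can's lid about 14 mm from where the top camera put it. I went by the top camera, and the grasp confirmed it.

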